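# Clear used stoppers into the child-resistant waste jar

## Task

Put all the used rubber stoppers from the white mat into the amber waste jar: push its child-resistant cap down while turning it anticlockwise, take it off and stand it right way up on the round black pad, drop every stopper into the jar, then put the cap back on, push it down and turn it clockwise until it is locked again. Leave the vials and the dropper bottle standing where they are.

Things in the scene. Friction and masses are not known exactly. Their poses are not given: they have to be found in the camera images.
- waste_jar: See-through amber waste jar, 100 mm across, bolted to a 120 x 120 x 8 mm steel foot plate; it cannot move. Origin: centre of the plate's underside, on the bench; z up; yaw varies. Inner floor 12 mm up with a slim cone 52 mm high in its middle that spreads what falls in; inside 94 mm wide up to z = 92 mm. Four ledges on the outside of its white neck are centred on its +x, +y, -x, -y; small white bars on the shoulder point the same ways.
- jar_mouth (a point): Centre of the jar's mouth at its rim, 132.5 mm above the bench. Mouth 42 mm wide, neck 47 mm across outside. The ledges on the neck (z 106 to 124 mm, out to 28 mm from the axis) have a notch beneath, closed by a stop on its clockwise side and a 4 mm tooth on the other; the gaps between ledges are 40 degrees wide, centred 47 degrees anticlockwise (seen from above) of each ledge.
- press_ring (a joint): Travel (m) of the sprung grey ring round the neck, which pushes the cap up: 0 = all the way up, its top 115 mm above the bench; about 0.003 while the cap is locked, about 0.0095 with the cap pushed right down. 1500 N/m.
- lid_center (a point): White child-resistant cap, 64 mm across, 30 mm high, 60 g, ribbed side, open below; its centre, 15 mm above its underside, z out of its closed top. Inside, 1 to 6 mm above the underside, four lugs 14 degrees wide point along its +x, +y, -x, -y, so every quarter turn is alike. LOCKED: lugs under the ledges (yaw = jar's yaw + quarter turns, play 6 degrees), this point 127 mm above the bench.
- lid_top (a point): Centre of the cap's flat top, 15 mm above its centre, with a raised cross whose arms lie over the lugs. TO OPEN: push the locked cap down 5 to 6 mm (12 to 14 N; at 4 mm it clears a tooth, at 6.5 mm it meets the rim), keep it down, turn it 47 degrees anticlockwise seen from above (36 to 58 will do, then a stop), lift off.
- lid_foot (a point): Centre of the cap's open underside. TO LOCK: lower the cap over the neck with its lugs in the gaps (47 degrees anticlockwise of locked, within 11 degrees); it then rests on the sprung ring, this point 115 mm above the bench; push it down 8 to 9 mm, turn it 47 degrees clockwise to the stop, and let it rise 5 to 6 mm into the notches (this point at 112 mm).
- pad_top (a point): Centre of the top of a round black rubber pad, 100 mm across, 3 mm thick, fixed on the bench: the place for the cap while the jar is open.
- bench_mat: Thin white mat, 140 x 440 x 2 mm, fixed on the bench, long side along its own y; origin at the centre of its underside. The used stoppers stand on it. Behind it stands a tall glass cabinet (front about 0.63 m ahead of the robot, from 0.07 m right to 0.37 m left of it, 0.4 m high): keep the arm out of it when swinging across.
- stopper_1_center (a point): Used brown rubber stopper, 31 mm across, 25 mm high, 18 g; its centre, half-way up; z along its axis. Four to six of them are present; None while absent.
- stopper_2_center (a point): Used brown rubber stopper, 31 mm across, 25 mm high, 18 g; its centre, half-way up; z along its axis. Four to six of them are present; None while absent.
- stopper_3_center (a point): Used brown rubber stopper, 31 mm across, 25 mm high, 18 g; its centre, half-way up; z along its axis. Four to six of them are present; None while absent.
- stopper_4_center (a point): Used brown rubber stopper, 31 mm across, 25 mm high, 18 g; its centre, half-way up; z along its axis. Four to six of them are present; None while absent.
- stopper_5_center (a point): Used brown rubber stopper, 31 mm across, 25 mm high, 18 g; its centre, half-way up; z along its axis. Four to six of them are present; None while absent.
- stopper_6_center (a point): Used brown rubber stopper, 31 mm across, 25 mm high, 18 g; its centre, half-way up; z along its axis. Four to six of them are present; None while absent.
- vial_a_center (a point): Sample vial with black cap, 25 mm across, 54 mm high, to be left alone; its centre, half-way up.
- vial_b_center (a point): Sample vial with black cap, 25 mm across, 54 mm high, to be left alone; its centre, half-way up.
- bottle_small_center (a point): Brown dropper bottle, 35 mm across, 103 mm high, to be left alone; this point lies on its axis 50 mm up.

How it is judged:
On the way, in this order (a step that is already met when the one before it is completed fails the run):
1. the cap is held pushed down, 3.5 mm or more below its locked height, while it is turned past its lock (value of joint press_ring above 0.0065 m and angle between the x axis of lid_center and the x axis of waste_jar, either way round between 0.3 and 1.27 rad and horizontal distance between lid_center and waste_jar below 0.006 m), for 0.1 s.
2. the cap is off the jar and stands right way up on the round pad, let go (horizontal distance between lid_center and pad_top below 0.045 m and height (world z) of lid_center below 0.026 m and angle between lid_center's own z axis and vertical below 0.15 rad and contact force between the fingers and jar_lid below 0.2 N), for 0.3 s.
At the end, for the whole second after the job is handed in: Every stopper present lies inside the jar, and the cap is locked on it: centred within 4 mm, level, its centre 125.7 to 128.6 mm above the bench, its lugs within 0.16 rad of the notches; the vials and the dropper bottle stand upright (horizontal distance between each of stopper_1_center, stopper_2_center, stopper_3_center, stopper_4_center, stopper_5_center, stopper_6_center and waste_jar below 0.045 m and z of each of stopper_1_center, stopper_2_center, stopper_3_center, stopper_4_center, stopper_5_center, stopper_6_center in the frame of waste_jar below 0.125 m and horizontal distance between lid_center and waste_jar below 0.004 m and z of lid_center in the frame of waste_jar between 0.1257 and 0.1286 m and angle between lid_center's own z axis and vertical below 0.06 rad and (angle between the x axis of lid_center and the x axis of waste_jar, either way round below 0.16 rad or angle between the x axis of lid_center and the x axis of waste_jar, either way round above 1.41 rad) and linear speed of jar_lid below 0.02 m/s and angle between each of vial_a_center, vial_b_center, bottle_small_center's own z axis and vertical below 0.3 rad); the robot touches nothing.
It fails at once if the first vial is pushed more than 40 mm from its place or knocked over (distance of vial_a_center from where it was at the start of the episode above 0.04 m or angle between vial_a_center's own z axis and vertical above 0.6 rad).
It fails at once if the second vial is pushed more than 40 mm from its place or knocked over (distance of vial_b_center from where it was at the start of the episode above 0.04 m or angle between vial_b_center's own z axis and vertical above 0.6 rad).
It fails at once if the dropper bottle is pushed more than 40 mm from its place or knocked over (distance of bottle_small_center from where it was at the start of the episode above 0.04 m or angle between bottle_small_center's own z axis and vertical above 0.6 rad).
Of stopper_1, stopper_2, stopper_3, stopper_4, stopper_5, stopper_6 only 4 to 6 are there at a start; the rules pass over those that are not, and their reading is None.
At some moment in a run one of stopper_1, stopper_2, stopper_3, stopper_4, stopper_5, stopper_6 may be knocked a few centimetres aside while the robot is not near it.
Once in a run the grip may slacken for a moment while it holds something.
It also fails if it takes over 208 s, if anything falls off the work surface, if the arm or the gripper's body presses on something with over 40 N, if the wrist force passes 120 N, or if a joint passes its speed limit or range.

## Robot

A 6-joint arm with a two-finger parallel gripper is mounted at the origin on a cart in front of the work surface, level with it; the furniture and walls round the work are solid. World frame = base frame: x ahead of the robot, y to its left, z up, the work surface at z = 0. Lengths are in m, angles in rad, forces in N, time in s.
With the tool pointing down it reaches from about 0.25 to 0.725 m from the base axis. Payload 4 kg.
Tool frame: the origin (TCP) lies at the very end of the fingers, on their centre line; the grasp point (between the pads) lies 19 mm behind it; z points along the fingers, y is the line along which they close (so a half turn about z gives the same grasp; the last joint's range is limited). The gripper opens to 85 mm and grips with 20 to 120 N. Pads are 22 mm wide; open, the fingers measure 114 mm over their backs; the gripper's body (76 mm by 85 mm) begins 54 mm behind the grasp point. The pads swing forward as they close: fully open they stand 13 mm farther back than shut.
Start: joints at [1.142, 0.241, 0.005, 1.335, 0, 1.571], TCP at [0.208, 0.455, 0.231] pointing down, gripper open.
Joint ranges: [-2.72, 2.72], [-1.05, 1.87], [-1.09, 1.28], [-1.99, 2.15], [-1.42, 1.44], [-3.14, 3.14]. Speed limits (rad/s): [2.79, 2.79, 3.14, 3.14, 3.14, 3.14].

## Interface

Orientations are given as a unit quaternion [x, y, z, w].
In Python, from workcell import bot gives the robot as it stands.
- The arm moves only by the tool carry_out, never from a script. Its argument "increments" is one flat list of numbers, 5 for each row, row after row: the finger opening in cm, from 0 to 8.54, then the shift along the tool's x, y, z in cm, then the turn about the tool's z in rad. A call has exactly 5 rows; each row shifts and turns the commanded pose from where the row before left it, along the tool's axes as they then stand; what a row does not reach is not made up. A row lasts 1/8 s, in which the tool goes at most 62.5 mm and 10.7 degrees, less where a joint would pass 70% of its speed; a pose out of reach is approached as far as the arm can. A call with a gripper value outside its range is refused whole. The fingers move at their own pace and stop on an object; the grip force is fixed at half the most. Time passes only in rows, so rows that do not move let the fingers close, or fill a call up. It gives the time, the measured TCP pose, the force, the opening and the grip force at its end, in the units of the state.
- bot.get_obs(): the state, without advancing time (a new reading comes with each control period).
- bot.camera(name): name is "scene" or "side" or "wrist"; returns a dict with "pixels" (400x640x3 uint8, blue, green, red), "range_z" (400x640 float32, m along the optical axis (not along the pixel's ray), 0 where there is no reading), "mtx" (3x3 intrinsics, pixels), "eye" and "attitude" of the camera in the world. Camera axes: x right, y down, z forward; pixel columns grow to the right and rows downward; lengths in m; the calibration is good to about 2 mm. A picture is of the moment at which its call begins.
- bot.job_done(): hands the job in; it is judged then, once.
Trained networks look in a picture, given as the dict that the camera call returned (one of the last four; its "shot" number tells which), for a name from the list of things; names that differ only in an ending like _2 or _b are one class to them, and where a whole thing is asked for, a point or a joint stands for the part that bears it (a point fixed in the world has none). Each returns a list of dicts, best first, with "p" (0 to 1); they miss things now and then, are a little off and sometimes report something else, mostly with a low value. They report only what shows in the picture. A call takes as long as a camera call.
- bot.find_in(picture, name): "xyz" ([x, y, z] in m, in the coordinates of the camera as it stood for that picture, good to about 4 mm: the middle of the surface that is visible of it).
- bot.regions_of(picture, name): "mask" (400x640 bool, what is visible of it).
- bot.place_of(picture, name): "xyz" ([x, y, z] in m, in the coordinates of the camera as it stood for that picture, good to about 4 mm: a listed point, or the origin of a listed thing).
The state is a dict: "clock": time; "joint_pos": joint angles; "joint_vel": joint speeds; "tau": joint torques, N m; "eef_pos": TCP position; "tool_rot": TCP orientation; "ft_force": force on the tool from outside, world axes, zero at the start; "ft_torque": the same for the moment, N m; "grip_width": finger opening in m; "grasp_force": force on a finger pad.
Only numpy, scipy, OpenCV 4.12 (cv2) and the standard library are available. Lean on these libraries where they do the work, as an engineer would, in place of code of your own. Each camera call takes 0.05 s, during which the arm holds its last target. There are 200 camera calls.

## Working session

There is one attempt and no reset: what is moved stays moved. The work goes in short steps, Python scripts to look and compute and a tool call to move; the robot and the scene stay as the last step left them, time stands still between calls to the robot, and variables do not carry over. Pictures are saved under pics/ and viewed, at most 14 in all, crops included, and the job is handed in when it is done.

Besides the shell and the picture viewer there is one more tool, called after ">>>" as name(argument=value, ...) on one line, values as JSON. carry_out: Moves the arm, as the interface text tells. Its arguments: {"type":"object","properties":{"increments":{"type":"array","items":{"type":"number"}}},"required":["increments"]}

```bash
ls; mkdir -p pics
cat > h.py <<'E'
import numpy as np, cv2
from scipy.spatial.transform import Rotation as R
from workcell import bot
def att(c):
    a=np.array(c["attitude"]); return a if a.shape==(3,3) else R.from_quat(a).as_matrix()
def world(c,p): return att(c)@np.array(p)+np.array(c["eye"])
def cloud(c):
    z=c["range_z"]; v,u=np.mgrid[:z.shape[0],:z.shape[1]]; m=c["mtx"]
    P=np.stack([(u-m[0][2])/m[0][0]*z,(v-m[1][2])/m[1][1]*z,z],-1)
    return P@att(c).T+np.array(c["eye"])
def places(c,names):
    for n in names:
        print(n,[(round(d["p"],2),np.round(world(c,d["xyz"]),3).tolist()) for d in bot.place_of(c,n)])
E
python3 - <<'E'
from h import *
o=bot.get_obs(); print({k:np.round(v,3).tolist() for k,v in o.items()})
for n in ("scene","side"):
    c=bot.camera(n); cv2.imwrite(f"pics/{n}0.png",c["pixels"]); print(n,np.round(c["eye"],3),c["attitude"])
    places(c,["waste_jar","jar_mouth","lid_center","lid_top","pad_top","bench_mat","stopper_1_center","vial_a_center","bottle_small_center"])
E
```

```text
pics
{'clock': 0.0, 'joint_pos': [1.142, 0.241, 0.004, 1.335, -0.0, 1.571], 'joint_vel': [-0.002, -0.001, 0.002, 0.0, -0.001, 0.0], 'tau': [0.002, -37.232, 25.241, 0.017, 0.0, -0.0], 'eef_pos': [0.208, 0.454, 0.23], 'tool_rot': [0.213, 0.977, -0.001, -0.0], 'ft_force': [-0.128, -0.42, -0.275], 'ft_torque': [-0.014, -0.022, -0.025], 'grasp_force': 0.0, 'grip_width': 0.086}
scene [ 0.002 -1.082  1.059] [ 0.87507677 -0.19236222  0.10377345 -0.43181998]
waste_jar [(0.57, [0.509, -0.34, -0.002])]
jar_mouth [(0.7, [0.508, -0.338, 0.13]), (0.51, [0.48, 0.368, 0.021])]
lid_center [(0.56, [0.506, -0.341, 0.127]), (0.39, [0.639, -0.242, 0.029])]
lid_top [(0.81, [0.505, -0.338, 0.146])]
pad_top [(0.97, [0.526, -0.109, 0.005])]
bench_mat [(0.56, [0.494, 0.253, -0.0])]
stopper_1_center [(0.42, [0.462, 0.082, 0.016])]
vial_a_center [(0.47, [0.509, -0.338, 0.133]), (0.45, [0.602, 0.01, 0.03])]
bottle_small_center [(0.56, [0.622, 0.418, 0.05])]
side [ 0.137 -0.976  0.637] [ 0.83580559 -0.1504902   0.09624852 -0.51915117]
waste_jar [(0.21, [0.506, -0.336, 0.126])]
jar_mouth []
lid_center [(0.82, [0.507, -0.338, 0.127])]
lid_top [(0.96, [0.507, -0.339, 0.142]), (0.44, [0.635, -0.238, 0.03]), (0.29, [0.463, 0.087, 0.018])]
pad_top [(0.77, [0.528, -0.113, 0.003])]
bench_mat [(0.83, [0.499, 0.251, -0.003]), (0.23, [0.484, 0.365, 0.01])]
stopper_1_center [(0.56, [0.463, 0.087, 0.018])]
vial_a_center [(0.74, [0.597, 0.008, 0.028])]
bottle_small_center [(0.65, [0.625, 0.415, 0.048])]
```

View pics/scene0.png

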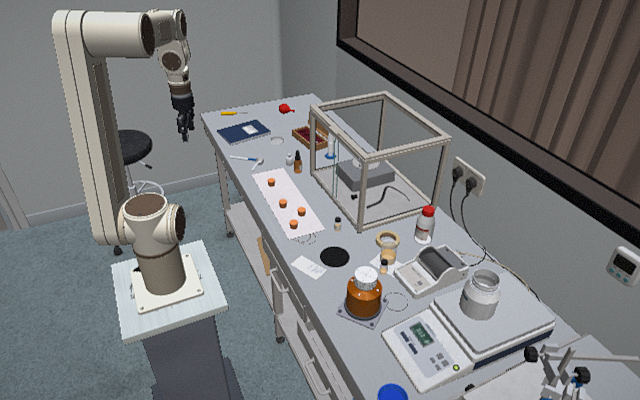

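View pics/side0.png

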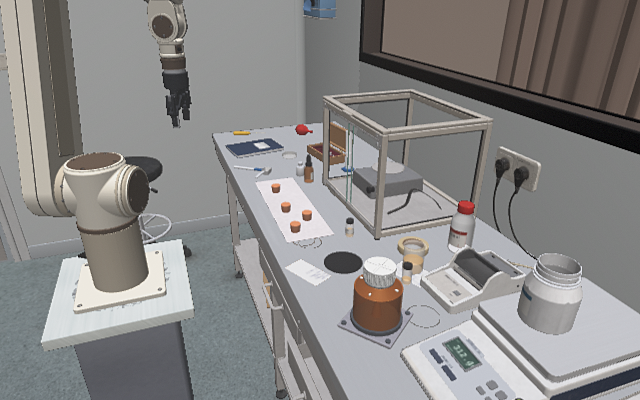

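The scene and side pictures show four brown stoppers on the mat: scene pixels (271,182), (283,203), (301,211) and (294,224). The locked jar is at (365,290), the pad at (335,257), the vials at (337,222) and (384,266), and the dropper bottle at (297,165). I'll move above the jar next.

>>> carry_out(increments=[8.5,-4,-4,-0.2,0,8.5,-4,-4,-0.2,0,8.5,-4,-4,-0.2,0,8.5,-4,-4,-0.2,0,8.5,-4,-4,-0.2,0])

```text
clock: 1.62
eef_pos: [0.3071, 0.1881, 0.2416]
tool_rot: [0.212, 0.977, 0.0, 0.001]
ft_force: [1.3, 0.3, 0.4]
grip_width: 0.0851
grasp_force: 0.0
```

>>> carry_out(increments=[8.5,-4,-4,-0.2,0,8.5,-4,-4,-0.2,0,8.5,-4,-4,-0.2,0,8.5,-4,-4,-0.2,0,8.5,-4,-4,-0.2,0])

```text
clock: 2.25
eef_pos: [0.4058, -0.0773, 0.2517]
tool_rot: [0.213, 0.977, 0.0, 0.001]
ft_force: [1.4, 1.0, -0.0]
grip_width: 0.0849
grasp_force: 0.0
```

>>> carry_out(increments=[8.5,-4,-4,-0.2,0,8.5,-4,-4,-0.2,0,8.5,-4,-4,-0.2,0,8.5,-4,-4,-0.2,0,8.5,-4,-4,-0.2,0])

```text
clock: 2.88
eef_pos: [0.5046, -0.3423, 0.2614]
tool_rot: [0.213, 0.977, 0.0, 0.0]
ft_force: [1.1, 0.9, 0.3]
grip_width: 0.0847
grasp_force: 0.0
```

```bash
cat >> h.py <<'E'
def togo(tgt,yaw=None):
    """shift to a world target in tool axes, cm; + current tool yaw (y axis angle, deg)"""
    o=bot.get_obs(); Rt=R.from_quat(o["tool_rot"]).as_matrix()
    d=Rt.T@(np.array(tgt)-o["eef_pos"])*100
    print("TCP",np.round(o["eef_pos"],4),"togo cm",np.round(d,2),"yaw_y",round(np.degrees(np.arctan2(Rt[1,1],Rt[0,1])),1),"q",np.round(o["joint_pos"],2),"tilt",np.round(Rt[:,2],3),"F",np.round(o["ft_force"],1),"w",round(o["grip_width"],4),"g",round(o["grasp_force"],1),"t",round(o["clock"],2))
E
python3 - <<'E'
from h import *
togo([0.507,-0.339,0.26])
c=bot.camera("wrist"); cv2.imwrite("pics/w1.png",c["pixels"]); print(np.round(c["eye"],3),c["attitude"],c["mtx"])
places(c,["waste_jar","lid_center","lid_top","jar_mouth"])
P=cloud(c)
m=(P[...,2]>0.135)&(P[...,2]<0.150)&(c["range_z"]>0)
Q=P[m]; Q=Q[np.hypot(Q[:,0]-.507,Q[:,1]+.339)<.05]
print(len(Q),(Q.min(0)+Q.max(0))/2,Q.max(0)-Q.min(0),np.median(Q[:,2]))
E
```

```text
TCP [ 0.5046 -0.3423  0.2614] togo cm [-0.08  0.4   0.14] yaw_y 65.4 q [-0.6   0.46  0.4   1.51  0.   -0.17] tilt [ 0. -0. -1.] F [1.1 0.9 0.3] w 0.0847 g 0.0 t 2.88
[ 0.436 -0.311  0.403] [0.83195794 0.53518992 0.07901981 0.12318117] [[289.35906183   0.         316.03192831]
 [  0.         289.35906183 206.21762732]
 [  0.           0.           1.        ]]
waste_jar []
lid_center [(0.7, [0.505, -0.34, 0.124])]
lid_top [(0.89, [0.504, -0.338, 0.144])]
jar_mouth []
3487 [ 0.50540914 -0.33861449  0.13978874] [0.06357871 0.06382622 0.00947244] 0.14147276498713196
```

View pics/w1.png

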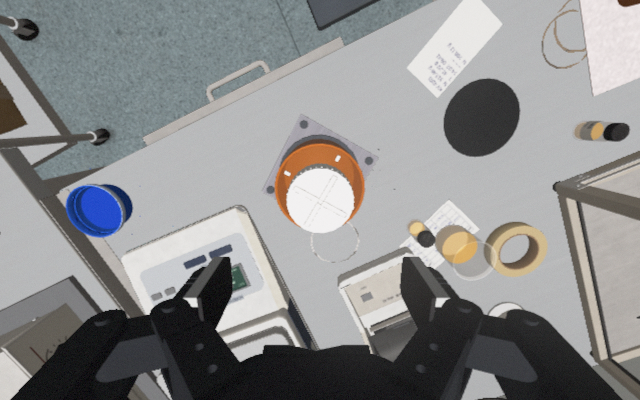

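The wrist picture shows the cap at (320,200) with its cross and room for the fingers, and the nearest vial at (420,232). I'll descend and grip.

>>> carry_out(increments=[8.5,0.06,0.38,4,0,8.5,0,0,4,0,8.5,0,0,4,0,8.5,0,0,3.3,0,8.5,0,0,0,0])

```text
clock: 3.75
eef_pos: [0.503, -0.3338, 0.1065]
tool_rot: [0.212, 0.977, 0.001, -0.003]
ft_force: [0.6, 0.2, 0.4]
grip_width: 0.085
grasp_force: 0.0
```

>>> carry_out(increments=[5.5,0,0,0,0,5.5,0,0,0,0,5.5,0,0,0,0,5.5,0,0,0,0,5.5,0,0,0,0])

```text
clock: 4.38
eef_pos: [0.506, -0.3377, 0.1106]
tool_rot: [0.213, 0.977, -0.001, 0.002]
ft_force: [-1.5, 0.1, 6.5]
grip_width: 0.0625
grasp_force: 64.6
```

Run:
```python
from h import *
togo([0.5057,-0.3387,0.102])
c=bot.camera("side"); cv2.imwrite("pics/s1.png",cv2.resize(c["pixels"][200:380,270:490],None,fx=3,fy=3))
places(c,["lid_top","lid_center"])
```

```text
TCP [ 0.506  -0.3377  0.1106] togo cm [-0.01 -0.11  0.86] yaw_y 65.4 q [-0.59  0.52  0.1   1.15 -0.   -0.16] tilt [ 0.003 -0.002 -1.   ] F [-1.5  0.1  6.5] w 0.0625 g 64.6 t 4.38
lid_top [(0.64, [0.505, -0.342, 0.139])]
lid_center [(0.9, [0.509, -0.337, 0.125])]
```

>>> carry_out(increments=[5.5,0,0,0.2,0,5.5,0,0,0.2,0,5.5,0,0,0.1,0,5.5,0,0,0,0,5.5,0,0,0,0])

```text
clock: 5.15
eef_pos: [0.506, -0.3377, 0.1066]
tool_rot: [0.213, 0.977, -0.001, 0.002]
ft_force: [-3.5, 1.4, 10.8]
grip_width: 0.0626
grasp_force: 65.1
```

>>> carry_out(increments=[5.5,0,0,0.1,0,5.5,0,0,0.1,0,5.5,0,0,0,0,5.5,0,0,0,0,5.5,0,0,0,0])

```text
clock: 5.78
eef_pos: [0.5061, -0.3377, 0.1052]
tool_rot: [0.213, 0.977, -0.001, 0.002]
ft_force: [-4.2, 1.1, 14.0]
grip_width: 0.0624
grasp_force: 65.3
```

Run:
```python
from h import *
togo([0.5057,-0.3387,0.102])
c=bot.camera("side"); P=cloud(c); m=(c["range_z"]>0)&(abs(P[...,0]-.506)<.02)&(abs(P[...,1]+.338)<.02)&(P[...,2]>.12)&(P[...,2]<.15)
print(np.percentile(P[m][:,2],[25,50,75]),m.sum())
```

```text
TCP [ 0.5061 -0.3377  0.1052] togo cm [-0.   -0.11  0.32] yaw_y 65.4 q [-0.59  0.53  0.09  1.13 -0.   -0.16] tilt [ 0.004 -0.003 -1.   ] F [-4.2  1.1 14. ] w 0.0624 g 65.3 t 5.78
[0.13615529 0.13663908 0.1374907 ] 64
```

>>> carry_out(increments=[5.5,0,0,0,-0.165,5.5,0,0,0,-0.165,5.5,0,0,0,-0.165,5.5,0,0,0,-0.165,5.5,0,0,0,-0.165])

```text
clock: 6.45
eef_pos: [0.5055, -0.339, 0.1053]
tool_rot: [-0.198, 0.98, -0.003, 0.001]
ft_force: [-5.6, -1.8, 12.0]
grip_width: 0.0625
grasp_force: 64.8
```

>>> carry_out(increments=[5.5,0,0,0,0,5.5,0,0,0,0,5.5,0,0,0,0,5.5,0,0,0,0,5.5,0,0,0,0])

```text
clock: 7.08
eef_pos: [0.5056, -0.3391, 0.1054]
tool_rot: [-0.197, 0.98, -0.003, 0.001]
ft_force: [-4.6, -2.1, 14.0]
grip_width: 0.0626
grasp_force: 65.7
```

Run:
```python
from h import *
togo([0.5057,-0.3387,0.102]); print(bot.get_obs()["ft_torque"])
c=bot.camera("side"); cv2.imwrite("pics/s2.png",cv2.resize(c["pixels"][200:380,270:490],None,fx=3,fy=3))
```

```text
TCP [ 0.5056 -0.3391  0.1054] togo cm [-0.02  0.04  0.34] yaw_y 112.7 q [-0.59  0.53  0.09  1.13 -0.   -0.98] tilt [ 0.003 -0.006 -1.   ] F [-4.6 -2.1 14. ] w 0.0626 g 65.7 t 7.08
[-0.3372415   1.15350588  0.43774087]
```

View pics/s2.png

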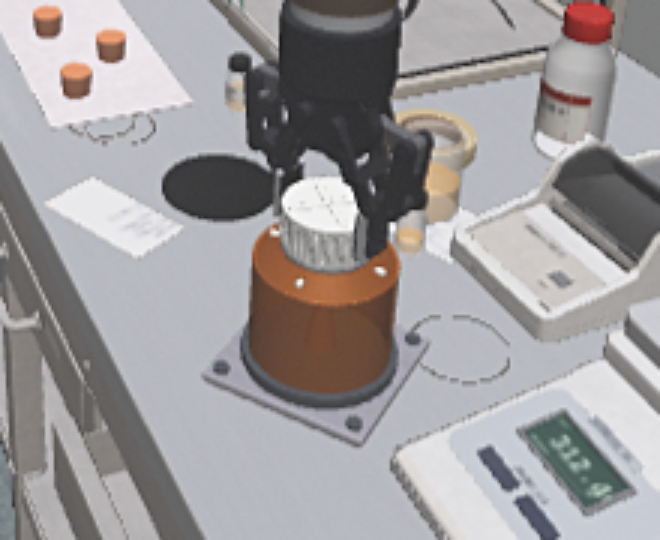

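The crop shows the cap gripped at (330,215) and pushed down, and the tool has turned 47°. I'll lift it off.

>>> carry_out(increments=[5.5,0,0,-0.5,0,5.5,0,0,-1,0,5.5,0,0,-2,0,5.5,0,0,-3,0,5.5,0,0,-4,0])

```text
clock: 7.75
eef_pos: [0.5049, -0.3362, 0.2067]
tool_rot: [-0.197, 0.98, 0.001, -0.0]
ft_force: [1.2, 0.1, -1.1]
grip_width: 0.0621
grasp_force: 67.8
```

Run:
```python
from h import *
togo([0.527,-0.111,0.21])
c=bot.camera("side"); places(c,["lid_center","pad_top","jar_mouth"])
c=bot.camera("scene"); places(c,["lid_center","pad_top","jar_mouth"])
```

```text
TCP [ 0.5049 -0.3362  0.2067] togo cm [-10.73  19.93  -0.29] yaw_y 112.7 q [-0.59  0.47  0.27  1.37  0.   -0.98] tilt [-0.001  0.002 -1.   ] F [ 1.2  0.1 -1.1] w 0.0621 g 67.8 t 7.75
lid_center [(0.62, [0.504, -0.336, 0.236]), (0.55, [0.508, -0.332, 0.221])]
pad_top [(0.62, [0.526, -0.114, 0.005]), (0.46, [0.504, -0.335, 0.234])]
jar_mouth [(0.68, [0.506, -0.343, 0.131])]
lid_center [(0.95, [0.504, -0.34, 0.223])]
pad_top [(0.7, [0.53, -0.109, 0.003])]
jar_mouth []
```

>>> carry_out(increments=[5.5,-2.15,4,0,0,5.5,-2.15,4,0,0,5.5,-2.15,4,0,0,5.5,-2.15,4,0,0,5.5,-2.15,4,0,0])

```text
clock: 8.78
eef_pos: [0.5265, -0.1091, 0.2052]
tool_rot: [-0.197, 0.98, 0.001, -0.001]
ft_force: [0.5, 0.4, 0.5]
grip_width: 0.0624
grasp_force: 67.8
```

>>> carry_out(increments=[5.5,0,0,0,0,5.5,0,0,5,0,5.5,0,0,5,0,5.5,0,0,5,0,5.5,0,0,3,0])

```text
clock: 9.4
eef_pos: [0.5246, -0.1113, 0.0229]
tool_rot: [-0.196, 0.981, 0.001, -0.002]
ft_force: [0.4, 0.1, -0.3]
grip_width: 0.062
grasp_force: 67.8
```

Run:
```python
from h import *
togo([0.527,-0.111,0.002])
c=bot.camera("side"); places(c,["lid_center","pad_top"])
```

```text
TCP [ 0.5246 -0.1113  0.0229] togo cm [-0.24 -0.07  2.08] yaw_y 112.6 q [-0.21  0.5  -0.21  0.87 -0.   -0.6 ] tilt [-0.005  0.001 -1.   ] F [ 0.4  0.1 -0.3] w 0.062 g 67.8 t 9.4
lid_center [(0.78, [0.524, -0.108, 0.037]), (0.47, [0.505, -0.342, 0.128]), (0.26, [0.626, 0.42, 0.051])]
pad_top [(0.58, [0.525, -0.112, 0.0])]
```

>>> carry_out(increments=[5.5,0,0,1,0,5.5,0,0,0.4,0,5.5,0,0,0.2,0,5.5,0,0,0.1,0,5.5,0,0,0,0])

```text
clock: 10.18
eef_pos: [0.5273, -0.1107, 0.0096]
tool_rot: [-0.197, 0.98, -0.0, 0.0]
ft_force: [0.7, 0.3, 1.0]
grip_width: 0.0621
grasp_force: 67.8
```

>>> carry_out(increments=[5.5,0,0,0.2,0,5.5,0,0,0.2,0,5.5,0,0,0.1,0,5.5,0,0,0,0,5.5,0,0,0,0])

```text
clock: 10.8
eef_pos: [0.5272, -0.1107, 0.0043]
tool_rot: [-0.197, 0.98, -0.0, -0.0]
ft_force: [0.3, -1.3, -0.3]
grip_width: 0.0623
grasp_force: 67.8
```

>>> carry_out(increments=[5.5,0,0,0.1,0,5.5,0,0,0.1,0,5.5,0,0,0.05,0,5.5,0,0,0,0,5.5,0,0,0,0])

```text
clock: 11.42
eef_pos: [0.5272, -0.1108, 0.0028]
tool_rot: [-0.197, 0.98, -0.0, 0.0]
ft_force: [-3.1, 1.2, 6.6]
grip_width: 0.0623
grasp_force: 68.6
```

>>> carry_out(increments=[8.5,0,0,-0.05,0,8.5,0,0,0,0,8.5,0,0,0,0,8.5,0,0,0,0,8.5,0,0,0,0])

```text
clock: 12.05
eef_pos: [0.5271, -0.1107, 0.0022]
tool_rot: [-0.197, 0.98, 0.0, -0.0]
ft_force: [-0.2, 0.1, 0.5]
grip_width: 0.0847
grasp_force: 0.0
```

>>> carry_out(increments=[8.5,0,0,-1,0,8.5,0,0,-4,0,8.5,0,0,-5,0,8.5,0,0,-5,0,8.5,0,0,-5,0])

```text
clock: 12.68
eef_pos: [0.527, -0.1107, 0.2048]
tool_rot: [-0.197, 0.98, -0.0, 0.0]
ft_force: [1.3, -0.4, -0.9]
grip_width: 0.0852
grasp_force: 0.0
```

Run:
```python
from h import *
c=bot.camera("wrist"); cv2.imwrite("pics/w2.png",c["pixels"])
places(c,["lid_center","lid_top","stopper_1_center"])
P=cloud(c); ok=c["range_z"]>0
m=ok&(P[...,2]>.026)&(P[...,2]<.045)&(np.hypot(P[...,0]-.527,P[...,1]+.111)<.05); Q=P[m]
print("lid",(Q.min(0)+Q.max(0))/2,Q.max(0)-Q.min(0))
togo([.45,.22,.25])
for n in("scene","side"):
    c=bot.camera(n); P=cloud(c); ok=c["range_z"]>0
    hsv=cv2.cvtColor(c["pixels"],cv2.COLOR_BGR2HSV)
    m=ok&(hsv[...,0]<18)&(hsv[...,1]>90)&(abs(P[...,0]-.49)<.1)&(abs(P[...,1]-.25)<.28)&(P[...,2]>.004)&(P[...,2]<.06)
    k,l,s,cen=cv2.connectedComponentsWithStats(m.astype(np.uint8))
    for i in range(1,k):
        if s[i,4]>15:
            Q=P[l==i]; print(n,s[i,4],np.round((np.percentile(Q,3,0)+np.percentile(Q,97,0))/2,3),np.round(np.percentile(Q[:,2],95),3))
```

```text
lid_center [(0.95, [0.528, -0.11, 0.015])]
lid_top []
stopper_1_center [(0.95, [0.46, 0.1, 0.016])]
lid [ 0.52706166 -0.10966672  0.03077752] [0.064257   0.0637052  0.00901569]
TCP [ 0.5279 -0.1109  0.2042] togo cm [-5.6  33.52 -4.63] yaw_y 112.7 q [-0.21  0.33  0.05  1.29 -0.   -0.6 ] tilt [ 0.004 -0.001 -1.   ] F [-0.5  0.2 -0.5] w 0.0851 g 0.0 t 12.88
scene 43 [0.48  0.361 0.02 ] 0.029
scene 53 [0.471 0.21  0.019] 0.03
scene 56 [0.516 0.138 0.019] 0.028
scene 55 [0.459 0.106 0.019] 0.029
side 60 [0.48  0.356 0.017] 0.029
side 70 [0.47  0.207 0.018] 0.029
side 81 [0.515 0.134 0.018] 0.029
side 86 [0.46  0.107 0.018] 0.029
```

View pics/w2.png

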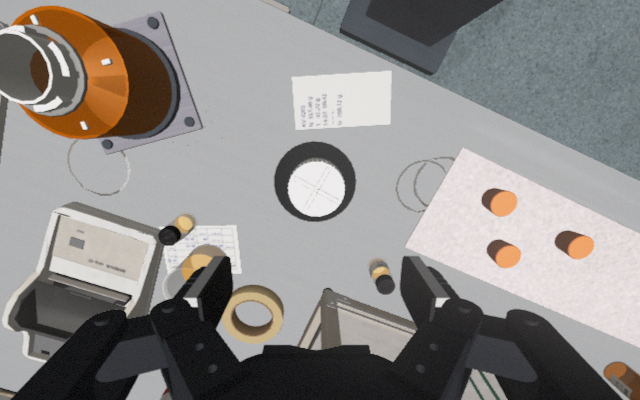

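The picture shows the cap upright on the pad at (316,188), the jar open with its mouth near (30,70), and three stoppers at (502,203), (507,255) and (578,245). I'll go to the stoppers.

>>> carry_out(increments=[8.5,-1.1,5.2,0,0,8.5,-1.1,5.2,0,0,8.5,-1.1,5.2,0.5,0,8.5,-1.1,5.2,2,0,8.5,-1.1,5.2,2,0])

```text
clock: 13.6
eef_pos: [0.476, 0.1516, 0.1553]
tool_rot: [-0.197, 0.98, -0.0, -0.001]
ft_force: [0.4, 0.6, -0.1]
grip_width: 0.0849
grasp_force: 0.0
```

```bash
cat >> h.py <<'E'
def stops():
    """stoppers by their top discs in the wrist picture"""
    c=bot.camera("wrist"); P=cloud(c); out=[]
    hsv=cv2.cvtColor(c["pixels"],cv2.COLOR_BGR2HSV)
    m=(c["range_z"]>0)&(hsv[...,0]<18)&(hsv[...,1]>90)&(abs(P[...,0]-.49)<.12)&(abs(P[...,1]-.23)<.28)&(P[...,2]>.005)&(P[...,2]<.05)
    k,l,s,_=cv2.connectedComponentsWithStats(m.astype(np.uint8))
    for i in range(1,k):
        if s[i,4]<60: continue
        Q=P[l==i]; zt=np.percentile(Q[:,2],90); T=Q[Q[:,2]>zt-.004]
        a,b=np.percentile(T,1,0),np.percentile(T,99,0)
        out.append((a+b)/2); print("stopper",np.round((a+b)/2,4),"size",np.round(b-a,3),"top",round(zt,4))
    return c,out
E
python3 - <<'E'
from h import *
c,o=stops()
for p in o: togo([p[0],p[1],.005])
E
```

```text
stopper [0.4598 0.1111 0.0264] size [0.028 0.028 0.003] top 0.0271
stopper [0.4712 0.2137 0.0258] size [0.028 0.028 0.004] top 0.0272
stopper [0.5156 0.1399 0.0258] size [0.029 0.028 0.004] top 0.0271
stopper [0.4801 0.3647 0.0255] size [0.028 0.028 0.004] top 0.027
stopper [0.6053 0.4129 0.0472] size [0.009 0.021 0.006] top 0.0482
TCP [0.4729 0.1569 0.1524] togo cm [ 2.9  -3.78 14.74] yaw_y 113.1 q [ 0.32  0.29 -0.14  1.15  0.01 -0.09] tilt [-0.008  0.003 -1.   ] F [-0.6  3.4 -1.8] w 0.0851 g 0.0 t 13.65
TCP [0.4729 0.1569 0.1524] togo cm [-2.17  5.21 14.76] yaw_y 113.1 q [ 0.32  0.29 -0.14  1.15  0.01 -0.09] tilt [-0.008  0.003 -1.   ] F [-0.6  3.4 -1.8] w 0.0851 g 0.0 t 13.65
TCP [0.4729 0.1569 0.1524] togo cm [-3.37 -3.32 14.7 ] yaw_y 113.1 q [ 0.32  0.29 -0.14  1.15  0.01 -0.09] tilt [-0.008  0.003 -1.   ] F [-0.6  3.4 -1.8] w 0.0851 g 0.0 t 13.65
TCP [0.4729 0.1569 0.1524] togo cm [-8.91 18.75 14.79] yaw_y 113.1 q [ 0.32  0.29 -0.14  1.15  0.01 -0.09] tilt [-0.008  0.003 -1.   ] F [-0.6  3.4 -1.8] w 0.0851 g 0.0 t 13.65
TCP [0.4729 0.1569 0.1524] togo cm [-22.32  18.28  14.7 ] yaw_y 113.1 q [ 0.32  0.29 -0.14  1.15  0.01 -0.09] tilt [-0.008  0.003 -1.   ] F [-0.6  3.4 -1.8] w 0.0851 g 0.0 t 13.65
```

>>> carry_out(increments=[8.5,3.1,-2.9,3,0,8.5,0,0,4,0,8.5,0,0,1,0,8.5,0,0,0,0,8.5,0,0,0,0])

```text
clock: 14.28
eef_pos: [0.4613, 0.112, 0.0784]
tool_rot: [-0.197, 0.98, 0.0, 0.001]
ft_force: [0.1, 0.2, 0.7]
grip_width: 0.0849
grasp_force: 0.0
```

Run:
```python
from h import *
togo([.4598,.1111,.005])
c,o=stops(); cv2.imwrite("pics/w3.png",c["pixels"])
togo([o[0][0],o[0][1],.005])
```

```text
TCP [0.4613 0.112  0.0784] togo cm [ 0.19 -0.02  7.34] yaw_y 112.7 q [ 0.24  0.32 -0.32  0.93  0.   -0.16] tilt [ 0.002  0.    -1.   ] F [0.1 0.2 0.7] w 0.0849 g 0.0 t 14.28
stopper [0.4596 0.1109 0.0261] size [0.029 0.028 0.003] top 0.027
stopper [0.4608 0.218  0.0253] size [0.009 0.018 0.004] top 0.0267
stopper [0.5155 0.1397 0.0255] size [0.029 0.028 0.004] top 0.0269
stopper [0.4757 0.3656 0.0252] size [0.02  0.029 0.004] top 0.0267
TCP [0.4615 0.1121 0.0786] togo cm [ 0.24 -0.03  7.36] yaw_y 112.7 q [ 0.24  0.32 -0.32  0.93  0.   -0.16] tilt [ 0.003  0.001 -1.   ] F [-0.3  0.5  0.4] w 0.0851 g 0.0 t 14.32
```

>>> carry_out(increments=[8.5,0.2,0,4,0,8.5,0,0,2.5,0,8.5,0,0,0.7,0,8.5,0,0,0,0,2,0,0,0,0])

```text
clock: 14.95
eef_pos: [0.4596, 0.1112, 0.0066]
tool_rot: [-0.197, 0.98, 0.0, 0.001]
ft_force: [-0.5, 1.2, 0.7]
grip_width: 0.0694
grasp_force: 0.0
```

>>> carry_out(increments=[2,0,0,0,0,2,0,0,0,0,2,0,0,0,0,2,0,0,0,0,2,0,0,0,0])

```text
clock: 15.58
eef_pos: [0.459, 0.111, 0.0062]
tool_rot: [-0.197, 0.98, 0.0, 0.001]
ft_force: [-0.7, -0.6, 6.2]
grip_width: 0.029
grasp_force: 59.2
```

>>> carry_out(increments=[2,0,0,-1,0,2,0,0,-4,0,2,0,0,-5,0,2,0,0,-5,0,2,0,0,-2,0])

```text
clock: 16.2
eef_pos: [0.4599, 0.1113, 0.1792]
tool_rot: [-0.197, 0.98, 0.0, 0.003]
ft_force: [1.2, 0.3, -0.8]
grip_width: 0.0288
grasp_force: 59.2
```

Run:
```python
from h import *
togo([.5057,-.339,.175])
```

```text
TCP [0.4599 0.1113 0.1792] togo cm [ 13.15 -43.31   0.39] yaw_y 112.7 q [ 0.24  0.21 -0.17  1.18 -0.   -0.16] tilt [ 0.006  0.001 -1.   ] F [ 1.2  0.3 -0.8] w 0.0288 g 59.2 t 16.2
```

>>> carry_out(increments=[2,1.32,-4.33,0,0,2,1.32,-4.33,0,0,2,1.32,-4.33,0,0,2,1.32,-4.33,0,0,2,1.32,-4.33,0,0])

```text
clock: 16.82
eef_pos: [0.4808, -0.1157, 0.1759]
tool_rot: [-0.197, 0.98, -0.0, 0.0]
ft_force: [-0.1, 0.2, -0.5]
grip_width: 0.0291
grasp_force: 59.3
```

>>> carry_out(increments=[2,1.32,-4.33,0,0,2,1.32,-4.33,0,0,2,1.32,-4.33,0,0,2,1.32,-4.33,0,0,2,1.28,-4.33,0,0])

```text
clock: 17.45
eef_pos: [0.5038, -0.3407, 0.1757]
tool_rot: [-0.197, 0.98, 0.0, 0.0]
ft_force: [1.4, 0.6, 0.6]
grip_width: 0.0292
grasp_force: 59.3
```

>>> carry_out(increments=[2,0,0,2,0,2,0,0,1,0,2,0,0,0,0,2,0,0,0,0,2,0,0,0,0])

```text
clock: 18.08
eef_pos: [0.5046, -0.3391, 0.1463]
tool_rot: [-0.197, 0.98, -0.001, 0.001]
ft_force: [-0.2, -0.6, 0.1]
grip_width: 0.0288
grasp_force: 59.4
```

Run:
```python
from h import *
togo([.5057,-.339,.137])
c=bot.camera("wrist"); cv2.imwrite("pics/w4.png",c["pixels"]); places(c,["jar_mouth","stopper_1_center"])
c=bot.camera("side"); places(c,["jar_mouth","stopper_1_center"])
```

```text
TCP [ 0.5046 -0.3391  0.1463] togo cm [-0.11 -0.03  0.93] yaw_y 112.7 q [-0.59  0.5   0.16  1.23 -0.   -0.99] tilt [ 0.001 -0.001 -1.   ] F [-0.2 -0.6  0.1] w 0.0288 g 59.4 t 18.07
jar_mouth [(0.64, [0.502, -0.338, 0.133])]
stopper_1_center [(0.84, [0.505, -0.334, 0.158])]
jar_mouth [(0.91, [0.508, -0.341, 0.132]), (0.59, [0.515, 0.142, 0.015])]
stopper_1_center [(0.71, [0.505, -0.334, 0.153]), (0.43, [0.5, 0.252, -0.0])]
```

View pics/w4.png

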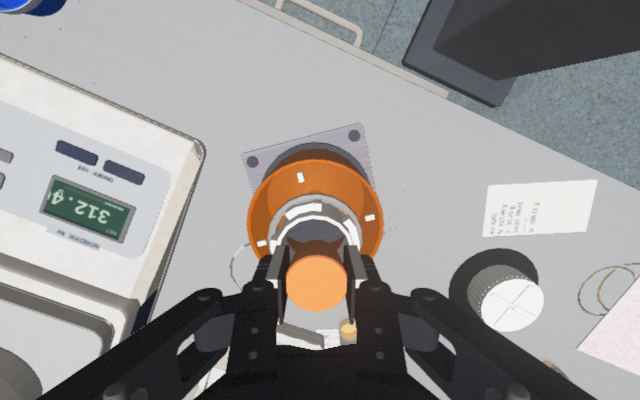

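The stopper is at (317,282), held over the mouth at (316,235) and laterally centred. The cap sits on the pad at (512,300). I'll lower it and release.

>>> carry_out(increments=[2,-0.1,0,0.9,0,2,0,0,0,0,2,0,0,0,0,8.5,0,0,0,0,8.5,0,0,0,0])

```text
clock: 19.0
eef_pos: [0.505, -0.3391, 0.1365]
tool_rot: [-0.197, 0.98, -0.0, 0.0]
ft_force: [0.3, -0.2, 0.5]
grip_width: 0.0645
grasp_force: 0.0
```

>>> carry_out(increments=[8.5,0,0,0,0,8.5,0,0,0,0,8.5,0,0,0,0,8.5,0,0,-2,0,8.5,0,0,-2,0])

```text
clock: 19.62
eef_pos: [0.5047, -0.3388, 0.1764]
tool_rot: [-0.197, 0.98, 0.0, -0.0]
ft_force: [0.1, 0.2, -0.6]
grip_width: 0.0852
grasp_force: 0.0
```

Run:
```python
from h import *
togo([.5155,.1397,.175])
c=bot.camera("side"); cv2.imwrite("pics/s3.png",cv2.resize(c["pixels"][150:350,240:460],None,fx=3,fy=3))
c=bot.camera("scene"); places(c,["stopper_1_center"])
```

```text
TCP [ 0.5047 -0.3388  0.1764] togo cm [-19.47  43.73   0.17] yaw_y 112.7 q [-0.59  0.48  0.21  1.3  -0.   -0.99] tilt [-0.001  0.001 -1.   ] F [ 0.1  0.2 -0.6] w 0.0852 g 0.0 t 19.62
stopper_1_center [(0.6, [0.472, 0.208, 0.015])]
```

View pics/s3.png

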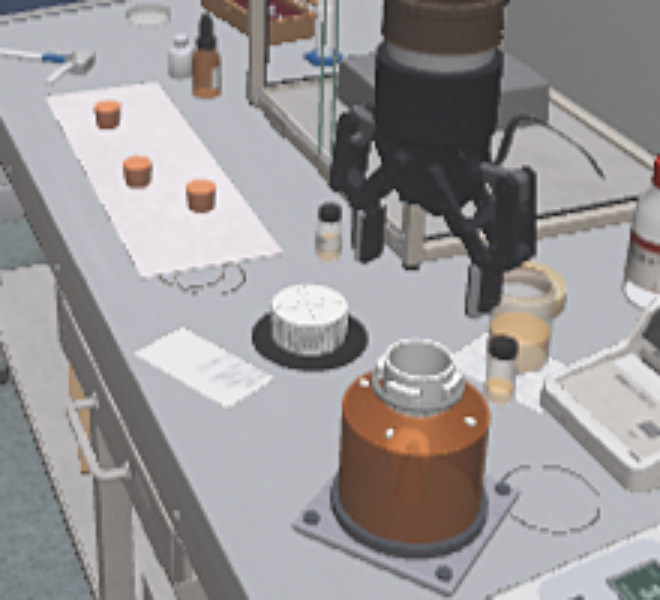

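The crop shows the first stopper inside the jar near (412,440), and three left on the mat at (108,113), (138,170) and (200,195). Next is the one nearest the cabinet.

>>> carry_out(increments=[8.5,-1.95,4.38,0,0,8.5,-1.95,4.38,0,0,8.5,-1.95,4.38,0,0,8.5,-1.95,4.38,0,0,8.5,-1.95,4.38,0,0])

```text
clock: 20.4
eef_pos: [0.5095, -0.0977, 0.1751]
tool_rot: [-0.197, 0.98, 0.0, -0.001]
ft_force: [1.0, -0.2, -0.0]
grip_width: 0.0853
grasp_force: 0.0
```

>>> carry_out(increments=[8.5,-1.95,4.38,0,0,8.5,-1.95,4.38,0,0,8.5,-1.95,4.38,0,0,8.5,-1.95,4.38,0,0,8.5,-1.95,4.38,0,0])

```text
clock: 21.02
eef_pos: [0.515, 0.1417, 0.1751]
tool_rot: [-0.197, 0.98, -0.0, -0.001]
ft_force: [0.9, 0.2, 0.4]
grip_width: 0.0848
grasp_force: 0.0
```

>>> carry_out(increments=[8.5,0,0,4,0,8.5,0,0,5,0,8.5,0,0,0.5,0,8.5,0,0,0,0,8.5,0,0,0,0])

```text
clock: 21.65
eef_pos: [0.5174, 0.1406, 0.0833]
tool_rot: [-0.197, 0.98, 0.0, 0.002]
ft_force: [0.5, 0.7, 0.3]
grip_width: 0.0847
grasp_force: 0.0
```

Run:
```python
from h import *
c,o=stops()
for p in o: togo([p[0],p[1],.006])
```

```text
stopper [0.4714 0.2135 0.0259] size [0.028 0.028 0.004] top 0.0271
stopper [0.5157 0.1398 0.0263] size [0.029 0.028 0.003] top 0.0271
stopper [0.4802 0.3648 0.0254] size [0.028 0.029 0.004] top 0.0269
TCP [0.5175 0.1406 0.0834] togo cm [1.47 8.51 7.73] yaw_y 112.7 q [ 0.27  0.42 -0.15  1.    0.   -0.13] tilt [ 0.004  0.001 -1.   ] F [ 1.2  0.8 -0. ] w 0.0847 g 0.0 t 21.7
TCP [0.5175 0.1406 0.0834] togo cm [ 0.22 -0.    7.74] yaw_y 112.7 q [ 0.27  0.42 -0.15  1.    0.   -0.13] tilt [ 0.004  0.001 -1.   ] F [ 1.2  0.8 -0. ] w 0.0847 g 0.0 t 21.7
TCP [0.5175 0.1406 0.0834] togo cm [-5.18 22.13  7.75] yaw_y 112.7 q [ 0.27  0.42 -0.15  1.    0.   -0.13] tilt [ 0.004  0.001 -1.   ] F [ 1.2  0.8 -0. ] w 0.0847 g 0.0 t 21.7
```

>>> carry_out(increments=[8.5,0.2,0,4,0,8.5,0,0,3,0,8.5,0,0,0.7,0,8.5,0,0,0,0,2,0,0,0,0])

```text
clock: 22.32
eef_pos: [0.5155, 0.14, 0.006]
tool_rot: [-0.197, 0.98, 0.0, 0.002]
ft_force: [0.2, 0.1, 0.3]
grip_width: 0.0691
grasp_force: 0.0
```

>>> carry_out(increments=[2,0,0,0,0,2,0,0,0,0,2,0,0,0,0,2,0,0,0,0,2,0,0,0,0])

```text
clock: 22.95
eef_pos: [0.5147, 0.1398, 0.0053]
tool_rot: [-0.197, 0.98, 0.0, 0.001]
ft_force: [-0.6, 0.3, 6.0]
grip_width: 0.0289
grasp_force: 59.5
```

>>> carry_out(increments=[2,0,0,-1,0,2,0,0,-4,0,2,0,0,-5,0,2,0,0,-5,0,2,0,0,-2,0])

```text
clock: 23.58
eef_pos: [0.5154, 0.14, 0.1783]
tool_rot: [-0.197, 0.98, 0.0, 0.003]
ft_force: [0.3, 0.6, -0.5]
grip_width: 0.0291
grasp_force: 59.2
```

>>> carry_out(increments=[2,1.94,-4.38,0,0,2,1.94,-4.38,0,0,2,1.94,-4.38,0,0,2,1.94,-4.38,0,0,2,1.94,-4.38,0,0])

```text
clock: 24.2
eef_pos: [0.5085, -0.1013, 0.1747]
tool_rot: [-0.197, 0.98, -0.0, 0.0]
ft_force: [0.7, -0.3, -0.3]
grip_width: 0.0289
grasp_force: 59.3
```

>>> carry_out(increments=[2,1.94,-4.38,0,0,2,1.94,-4.38,0,0,2,1.94,-4.38,0,0,2,1.94,-4.38,0,0,2,1.94,-4.38,0,0])

```text
clock: 24.82
eef_pos: [0.5036, -0.3408, 0.1746]
tool_rot: [-0.197, 0.98, 0.0, -0.0]
ft_force: [0.8, 0.1, 0.2]
grip_width: 0.029
grasp_force: 59.3
```

>>> carry_out(increments=[2,0,0,2,0,2,0,0,1,0,2,0,0,0,0,2,0,0,0,0,2,0,0,0,0])

```text
clock: 25.45
eef_pos: [0.5046, -0.3391, 0.1453]
tool_rot: [-0.197, 0.98, -0.001, 0.001]
ft_force: [0.6, 0.4, -0.5]
grip_width: 0.0287
grasp_force: 59.4
```

Run:
```python
from h import *
togo([.5057,-.339,.137])
c=bot.camera("side"); places(c,["stopper_1_center"])
```

```text
TCP [ 0.5046 -0.3391  0.1453] togo cm [-0.1  -0.03  0.83] yaw_y 112.8 q [-0.59  0.5   0.16  1.23 -0.   -0.99] tilt [ 0.001 -0.001 -1.   ] F [ 0.6  0.4 -0.5] w 0.0287 g 59.4 t 25.45
stopper_1_center []
```

>>> carry_out(increments=[2,-0.1,0,0.8,0,2,0,0,0,0,2,0,0,0,0,8.5,0,0,0,0,8.5,0,0,0,0])

```text
clock: 26.18
eef_pos: [0.505, -0.3391, 0.1365]
tool_rot: [-0.197, 0.98, -0.0, 0.0]
ft_force: [-1.0, -0.0, 0.6]
grip_width: 0.0641
grasp_force: 0.0
```

>>> carry_out(increments=[8.5,0,0,0,0,8.5,0,0,0,0,8.5,0,0,0,0,8.5,0,0,-2,0,8.5,0,0,-2,0])

```text
clock: 26.8
eef_pos: [0.5047, -0.3388, 0.1765]
tool_rot: [-0.197, 0.98, 0.0, -0.0]
ft_force: [-0.1, -0.3, -0.1]
grip_width: 0.0852
grasp_force: 0.0
```

>>> carry_out(increments=[8.5,-1.82,5.22,0,0,8.5,-1.82,5.22,0,0,8.5,-1.82,5.22,0,0,8.5,-1.82,5.22,0,0,8.5,-1.82,5.22,0,0])

```text
clock: 27.42
eef_pos: [0.4879, -0.0614, 0.1766]
tool_rot: [-0.197, 0.98, -0.0, 0.0]
ft_force: [0.6, 0.5, -0.1]
grip_width: 0.0851
grasp_force: 0.0
```

>>> carry_out(increments=[8.5,-1.82,5.22,0,0,8.5,-1.82,5.22,0,0,8.5,-1.82,5.22,0,0,8.5,-1.82,5.22,0,0,8.5,-1.82,5.22,0,0])

```text
clock: 28.05
eef_pos: [0.4711, 0.2146, 0.1766]
tool_rot: [-0.197, 0.98, 0.0, 0.0]
ft_force: [-0.1, 0.4, -0.2]
grip_width: 0.0851
grasp_force: 0.0
```

>>> carry_out(increments=[8.5,0,0,4,0,8.5,0,0,5,0,8.5,0,0,0.5,0,8.5,0,0,0,0,8.5,0,0,0,0])

```text
clock: 28.68
eef_pos: [0.4732, 0.2133, 0.0836]
tool_rot: [-0.197, 0.98, 0.0, 0.002]
ft_force: [0.2, -0.2, -0.2]
grip_width: 0.0846
grasp_force: 0.0
```

Run:
```python
from h import *
c,o=stops()
for p in o: togo([p[0],p[1],.006])
c=bot.camera("side"); cv2.imwrite("pics/s4.png",cv2.resize(c["pixels"][150:350,240:460],None,fx=3,fy=3))
```

```text
stopper [0.4712 0.214  0.026 ] size [0.029 0.028 0.003] top 0.027
stopper [0.4779 0.3649 0.0256] size [0.024 0.029 0.004] top 0.0269
TCP [0.4731 0.2133 0.0835] togo cm [0.18 0.14 7.75] yaw_y 112.7 q [ 0.42  0.39 -0.2   0.98  0.    0.03] tilt [ 0.004  0.002 -1.   ] F [-0.5  0.3  1.2] w 0.0848 g 0.0 t 28.73
TCP [0.4731 0.2133 0.0835] togo cm [-6.26 13.8   7.78] yaw_y 112.7 q [ 0.42  0.39 -0.2   0.98  0.    0.03] tilt [ 0.004  0.002 -1.   ] F [-0.5  0.3  1.2] w 0.0848 g 0.0 t 28.73
```

View pics/s4.png

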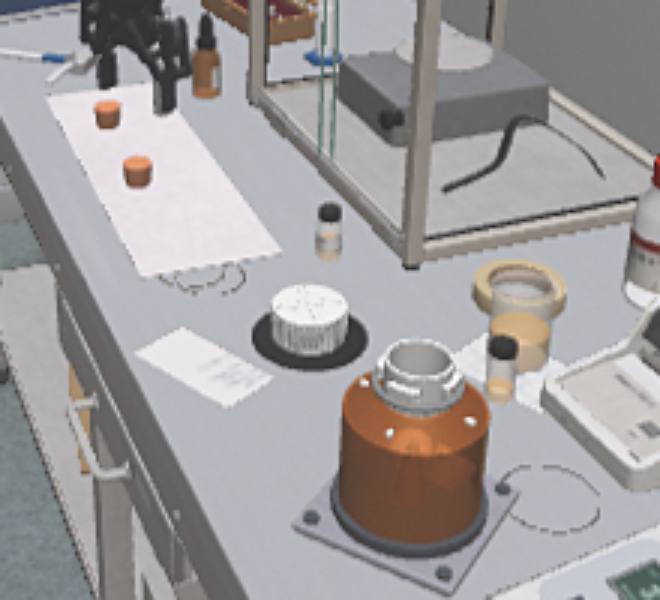

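Two stoppers are left, at (108,113) and (138,170). None lie outside the jar, and the cap and vials are undisturbed.

>>> carry_out(increments=[8.5,0.18,0.1,4,0,8.5,0,0,3,0,8.5,0,0,0.7,0,8.5,0,0,0,0,2,0,0,0,0])

```text
clock: 29.4
eef_pos: [0.4707, 0.2136, 0.0059]
tool_rot: [-0.197, 0.98, 0.0, 0.001]
ft_force: [-0.0, 0.2, 0.6]
grip_width: 0.0697
grasp_force: 0.0
```

>>> carry_out(increments=[2,0,0,0,0,2,0,0,0,0,2,0,0,0,0,2,0,0,0,0,2,0,0,0,0])

```text
clock: 30.02
eef_pos: [0.47, 0.2134, 0.0053]
tool_rot: [-0.197, 0.98, 0.0, 0.001]
ft_force: [-1.3, -1.1, 5.8]
grip_width: 0.0293
grasp_force: 59.4
```

>>> carry_out(increments=[2,0,0,-1,0,2,0,0,-4,0,2,0,0,-5,0,2,0,0,-5,0,2,0,0,-2,0])

```text
clock: 30.65
eef_pos: [0.4707, 0.2137, 0.1783]
tool_rot: [-0.197, 0.98, 0.001, 0.003]
ft_force: [0.1, 0.5, -0.3]
grip_width: 0.0292
grasp_force: 59.2
```

>>> carry_out(increments=[2,1.82,-5.22,0,0,2,1.82,-5.22,0,0,2,1.82,-5.22,0,0,2,1.82,-5.22,0,0,2,1.82,-5.22,0,0])

```text
clock: 31.28
eef_pos: [0.4858, -0.0645, 0.1748]
tool_rot: [-0.197, 0.98, -0.0, 0.0]
ft_force: [0.9, 0.8, -0.7]
grip_width: 0.0289
grasp_force: 59.3
```

>>> carry_out(increments=[2,1.82,-5.22,0,0,2,1.82,-5.22,0,0,2,1.82,-5.22,0,0,2,1.82,-5.22,0,0,2,1.82,-5.22,0,0])

```text
clock: 31.9
eef_pos: [0.5025, -0.3404, 0.1746]
tool_rot: [-0.197, 0.98, 0.0, 0.0]
ft_force: [-0.1, 0.1, 0.2]
grip_width: 0.0291
grasp_force: 59.3
```

>>> carry_out(increments=[2,0,0,2,0,2,0,0,1,0,2,0,0,0,0,2,0,0,0,0,2,0,0,0,0])

```text
clock: 32.52
eef_pos: [0.5035, -0.3384, 0.1454]
tool_rot: [-0.197, 0.98, -0.001, 0.001]
ft_force: [0.6, -0.1, -0.5]
grip_width: 0.0292
grasp_force: 59.4
```

Run:
```python
from h import *
togo([.5057,-.339,.137])
```

```text
TCP [ 0.5035 -0.3384  0.1454] togo cm [-0.18 -0.14  0.84] yaw_y 112.8 q [-0.59  0.5   0.15  1.23 -0.   -0.99] tilt [ 0.001 -0.001 -1.   ] F [ 0.6 -0.1 -0.5] w 0.0292 g 59.4 t 32.52
```

>>> carry_out(increments=[2,-0.18,-0.13,0.8,0,2,0,0,0,0,2,0,0,0,0,8.5,0,0,0,0,8.5,0,0,0,0])

```text
clock: 33.15
eef_pos: [0.5051, -0.3394, 0.1365]
tool_rot: [-0.197, 0.98, -0.0, 0.0]
ft_force: [0.3, 0.1, -0.4]
grip_width: 0.0644
grasp_force: 0.0
```

>>> carry_out(increments=[8.5,0,0,0,0,8.5,0,0,0,0,8.5,0,0,0,0,8.5,0,0,-2,0,8.5,0,0,-2,0])

```text
clock: 33.78
eef_pos: [0.5048, -0.3391, 0.1764]
tool_rot: [-0.197, 0.98, 0.0, -0.0]
ft_force: [0.8, -0.2, 0.1]
grip_width: 0.0854
grasp_force: 0.0
```

>>> carry_out(increments=[8.5,-2.07,5.49,0,0,8.5,-2.07,5.49,0,0,8.5,-2.07,5.49,0,0,8.5,-2.07,5.49,0,0,8.5,-2.07,5.49,0,0])

```text
clock: 34.4
eef_pos: [0.4944, -0.0443, 0.1766]
tool_rot: [-0.197, 0.98, -0.0, 0.0]
ft_force: [0.2, -0.3, -1.0]
grip_width: 0.0849
grasp_force: 0.0
```

>>> carry_out(increments=[8.5,-2.07,5.49,0,0,8.5,-2.07,5.49,0,0,8.5,-2.07,5.49,0,0,8.5,-2.07,5.49,0,0,8.5,-2.07,5.49,0,0])

```text
clock: 35.02
eef_pos: [0.4839, 0.2491, 0.1766]
tool_rot: [-0.197, 0.98, 0.0, 0.0]
ft_force: [1.2, -1.7, -0.4]
grip_width: 0.0848
grasp_force: 0.0
```

>>> carry_out(increments=[8.5,-2.07,5.49,0,0,8.5,-2.07,5.49,0,0,8.5,0,0,5,0,8.5,0,0,4.5,0,8.5,0,0,0,0])

```text
clock: 35.65
eef_pos: [0.4768, 0.3624, 0.0772]
tool_rot: [-0.197, 0.98, -0.002, -0.004]
ft_force: [-0.4, -1.0, 0.3]
grip_width: 0.0851
grasp_force: 0.0
```

>>> carry_out(increments=[8.5,0,0,0,0,8.5,0,0,0,0,8.5,0,0,0,0,8.5,0,0,0,0,8.5,0,0,0,0])

```text
clock: 36.28
eef_pos: [0.4801, 0.3644, 0.0817]
tool_rot: [-0.197, 0.98, 0.0, 0.0]
ft_force: [0.6, 0.4, -0.3]
grip_width: 0.0848
grasp_force: 0.0
```

Run:
```python
from h import *
c,o=stops()
for p in o: togo([p[0],p[1],.006])
c=bot.camera("side"); places(c,["stopper_1_center"])
cv2.imwrite("pics/s5.png",cv2.resize(c["pixels"][150:350,240:460],None,fx=3,fy=3))
```

```text
stopper [0.4803 0.3654 0.026 ] size [0.029 0.028 0.004] top 0.0271
TCP [0.48   0.3644 0.0815] togo cm [-0.07  0.08  7.55] yaw_y 112.7 q [0.65 0.54 0.05 1.08 0.   0.25] tilt [ 0.  0. -1.] F [0.3 0.3 0.2] w 0.0849 g 0.0 t 36.33
stopper_1_center []
```

View pics/s5.png

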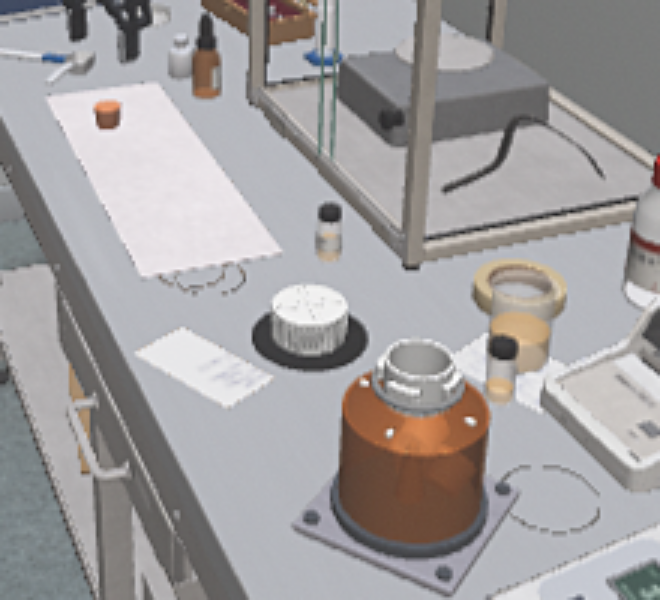

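Only the stopper at (108,113) is left.

>>> carry_out(increments=[8.5,-0.07,0.08,4,0,8.5,0,0,3,0,8.5,0,0,0.5,0,8.5,0,0,0,0,2,0,0,0,0])

```text
clock: 37.05
eef_pos: [0.4813, 0.3662, 0.0079]
tool_rot: [-0.197, 0.98, 0.001, 0.001]
ft_force: [0.2, -0.4, 0.4]
grip_width: 0.0694
grasp_force: 0.0
```

>>> carry_out(increments=[2,0,0,0,0,2,0,0,0,0,2,0,0,0,0,2,0,0,0,0,2,0,0,0,0])

```text
clock: 37.67
eef_pos: [0.481, 0.366, 0.0075]
tool_rot: [-0.197, 0.98, 0.0, 0.001]
ft_force: [-0.2, -0.1, 6.1]
grip_width: 0.029
grasp_force: 59.5
```

>>> carry_out(increments=[2,0,0,-1,0,2,0,0,-4,0,2,0,0,-5,0,2,0,0,-5,0,2,0,0,-2,0])

```text
clock: 38.3
eef_pos: [0.4814, 0.3663, 0.1805]
tool_rot: [-0.197, 0.98, 0.001, 0.003]
ft_force: [0.5, 0.3, -1.4]
grip_width: 0.0292
grasp_force: 59.2
```

>>> carry_out(increments=[2,2.07,-5.49,0,0,2,2.07,-5.49,0,0,2,2.07,-5.49,0,0,2,2.07,-5.49,0,0,2,2.07,-5.49,0,0])

```text
clock: 38.92
eef_pos: [0.4903, 0.0704, 0.1766]
tool_rot: [-0.197, 0.98, -0.0, 0.0]
ft_force: [1.4, -0.3, -0.6]
grip_width: 0.029
grasp_force: 59.3
```

>>> carry_out(increments=[2,2.07,-5.49,0,0,2,2.07,-5.49,0,0,2,2.07,-5.49,0,0,2,2.07,-5.49,0,0,2,2.07,-5.49,0,0])

```text
clock: 39.55
eef_pos: [0.5007, -0.2228, 0.1766]
tool_rot: [-0.197, 0.98, 0.0, 0.0]
ft_force: [0.4, 0.8, -0.3]
grip_width: 0.0293
grasp_force: 59.3
```

>>> carry_out(increments=[2,2.07,-5.49,0,0,2,2.07,-5.49,0,0,2,0,0,2,0,2,0,0,1,0,2,0,0,0,0])

```text
clock: 40.17
eef_pos: [0.5046, -0.3371, 0.1453]
tool_rot: [-0.197, 0.98, 0.001, -0.001]
ft_force: [0.2, 0.2, -0.7]
grip_width: 0.0287
grasp_force: 59.4
```

>>> carry_out(increments=[2,0,0,0,0,2,0,0,0,0,2,0,0,0,0,2,0,0,0,0,2,0,0,0,0])

```text
clock: 40.8
eef_pos: [0.5054, -0.3382, 0.1464]
tool_rot: [-0.197, 0.98, -0.0, 0.0]
ft_force: [0.1, 0.7, -0.9]
grip_width: 0.0289
grasp_force: 59.4
```

Run:
```python
from h import *
togo([.5057,-.339,.137])
```

```text
TCP [ 0.5054 -0.3382  0.1464] togo cm [-0.   -0.08  0.94] yaw_y 112.7 q [-0.59  0.5   0.16  1.23 -0.   -0.99] tilt [ 0. -0. -1.] F [ 0.1  0.7 -0.9] w 0.0289 g 59.4 t 40.8
```

>>> carry_out(increments=[2,0,-0.08,0.9,0,2,0,0,0,0,2,0,0,0,0,8.5,0,0,0,0,8.5,0,0,0,0])

```text
clock: 41.42
eef_pos: [0.5058, -0.3391, 0.1375]
tool_rot: [-0.197, 0.98, -0.0, 0.0]
ft_force: [0.7, 0.3, 1.0]
grip_width: 0.0643
grasp_force: 0.0
```

>>> carry_out(increments=[8.5,0,0,0,0,8.5,0,0,0,0,8.5,0,0,-2,0,8.5,0,0,-2,0,8.5,0,0,0,0])

```text
clock: 42.05
eef_pos: [0.5068, -0.3397, 0.1792]
tool_rot: [-0.197, 0.98, -0.001, 0.001]
ft_force: [0.3, -0.9, 0.3]
grip_width: 0.085
grasp_force: 0.0
```

Run:
```python
from h import *
togo([.527,-.110,.177])
c=bot.camera("wrist"); a=c["pixels"][140:340,220:420]
c2=bot.camera("side"); b=c2["pixels"][150:350,240:440]
cv2.imwrite("pics/w6.png",cv2.resize(np.hstack([a,b]),None,fx=2,fy=2))
places(c,["lid_center","jar_mouth"]);places(c2,["lid_center","stopper_1_center"])
P=cloud(c)
m=(c["range_z"]>0)&(abs(P[...,2]-.033)<.007)&(np.hypot(P[...,0]-.527,P[...,1]+.111)<.05); Q=P[m]
print("lid",(Q.min(0)+Q.max(0))/2,Q.max(0)-Q.min(0))
```

```text
TCP [ 0.5068 -0.3397  0.1792] togo cm [-10.73  20.41   0.17] yaw_y 112.7 q [-0.59  0.48  0.22  1.3   0.   -0.99] tilt [ 0.003 -0.002 -1.   ] F [ 0.3 -0.9  0.3] w 0.085 g 0.0 t 42.05
lid_center []
jar_mouth [(0.75, [0.506, -0.337, 0.134])]
lid_center [(0.58, [0.53, -0.108, 0.019]), (0.22, [0.637, -0.239, 0.032])]
stopper_1_center []
lid [ 0.52678894 -0.10999913  0.03080553] [0.06377709 0.06443349 0.0094646 ]
```

View pics/w6.png

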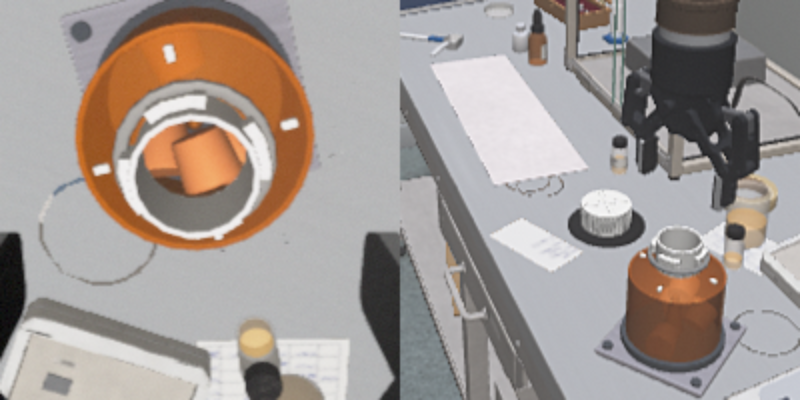

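The mat is empty and the stoppers lie inside the jar, visible through the mouth at (200,155). I'll fetch the cap.

>>> carry_out(increments=[8.5,-2.16,4.06,0,0,8.5,-2.16,4.06,0,0,8.5,-2.16,4.06,0,0,8.5,-2.16,4.06,0,0,8.5,-2.16,4.06,0,0])

```text
clock: 42.98
eef_pos: [0.5267, -0.1085, 0.1768]
tool_rot: [-0.197, 0.98, 0.0, -0.0]
ft_force: [0.3, 0.0, 0.6]
grip_width: 0.085
grasp_force: 0.0
```

>>> carry_out(increments=[8.5,0,0,5,0,8.5,0,0,5,0,8.5,0,0,0,0,8.5,0,0,0,0,8.5,0,0,0,0])

```text
clock: 43.6
eef_pos: [0.5289, -0.1107, 0.0797]
tool_rot: [-0.197, 0.98, -0.001, 0.002]
ft_force: [-0.1, -0.7, -0.3]
grip_width: 0.085
grasp_force: 0.0
```

Run:
```python
from h import *
togo([.527,-.110,.003])
c=bot.camera("wrist"); P=cloud(c)
m=(c["range_z"]>0)&(abs(P[...,2]-.033)<.004)&(np.hypot(P[...,0]-.527,P[...,1]+.111)<.05); Q=P[m]
m_=(Q.min(0)+Q.max(0))/2; print("lid",m_,Q.max(0)-Q.min(0)); togo([m_[0],m_[1],.003])
# cross angle from dark lines on the cap top
g=cv2.cvtColor(c["pixels"],cv2.COLOR_BGR2GRAY); v,u=np.where(m); print(u.min(),u.max(),v.min(),v.max())
cv2.imwrite("pics/w7.png",cv2.resize(c["pixels"][v.min()-10:v.max()+10,u.min()-10:u.max()+10],None,fx=4,fy=4))
```

```text
TCP [ 0.5289 -0.1107  0.0797] togo cm [0.18 0.16 7.67] yaw_y 112.7 q [-0.21  0.43 -0.14  1.    0.   -0.6 ] tilt [ 0.005 -0.001 -1.   ] F [-0.1 -0.7 -0.3] w 0.085 g 0.0 t 43.6
lid [ 0.5271458  -0.10967451  0.03215974] [0.06411495 0.06306402 0.00631809]
TCP [ 0.5287 -0.1107  0.0796] togo cm [0.14 0.17 7.66] yaw_y 112.7 q [-0.21  0.43 -0.14  0.99 -0.   -0.6 ] tilt [ 0.004 -0.001 -1.   ] F [ 0.5 -0.4  0.4] w 0.085 g 0.0 t 43.65
273 362 183 269
```

View pics/w7.png

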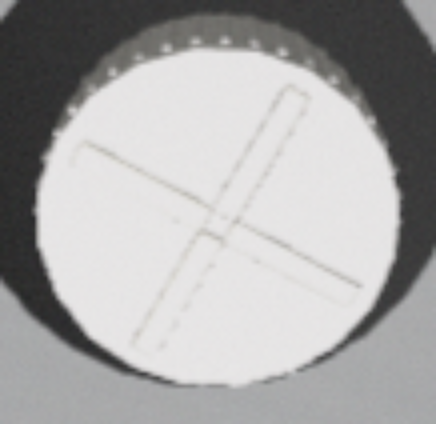

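The crop shows the cap undisturbed, with its cross clear and centred near (217,217). I'll grip it.

>>> carry_out(increments=[8.5,0.15,0.13,4,0,8.5,0,0,3,0,8.5,0,0,0.6,0,8.5,0,0,0,0,8.5,0,0,0,0])

```text
clock: 44.28
eef_pos: [0.5266, -0.1098, 0.003]
tool_rot: [-0.197, 0.98, -0.001, 0.002]
ft_force: [0.1, 0.7, 0.1]
grip_width: 0.0848
grasp_force: 0.0
```

>>> carry_out(increments=[5.5,0,0,0,0,5.5,0,0,0,0,5.5,0,0,0,0,5.5,0,0,0,0,5.5,0,0,0,0])

```text
clock: 44.9
eef_pos: [0.5261, -0.1097, 0.003]
tool_rot: [-0.197, 0.98, -0.001, 0.001]
ft_force: [-0.9, -0.2, 7.0]
grip_width: 0.0624
grasp_force: 64.6
```

>>> carry_out(increments=[5.5,0,0,-1,0,5.5,0,0,-4,0,5.5,0,0,-5,0,5.5,0,0,-5,0,5.5,0,0,-5,0])

```text
clock: 45.52
eef_pos: [0.5247, -0.1093, 0.2035]
tool_rot: [-0.197, 0.98, -0.0, 0.0]
ft_force: [1.5, 0.2, -0.2]
grip_width: 0.0622
grasp_force: 65.6
```

Run:
```python
from h import *
togo([.5057,-.339,.205])
c=bot.camera("side"); places(c,["lid_center"])
```

```text
TCP [ 0.5247 -0.1093  0.2035] togo cm [ 10.62 -20.46  -0.14] yaw_y 112.7 q [-0.21  0.32  0.05  1.29  0.   -0.6 ] tilt [ 0. -0. -1.] F [ 1.5  0.2 -0.2] w 0.0622 g 65.6 t 45.52
lid_center [(0.73, [0.527, -0.103, 0.219])]
```

>>> carry_out(increments=[5.5,2.12,-4.09,0,0,5.5,2.12,-4.09,0,0,5.5,2.12,-4.09,0,0,5.5,2.12,-4.09,0,0,5.5,2.12,-4.09,0,0])

```text
clock: 46.25
eef_pos: [0.5055, -0.3401, 0.2007]
tool_rot: [-0.197, 0.98, 0.0, -0.0]
ft_force: [0.9, 0.6, -0.4]
grip_width: 0.062
grasp_force: 65.6
```

>>> carry_out(increments=[5.5,0,0,3,0,5.5,0,0,1.5,0,5.5,0,0,0,0,5.5,0,0,0,0,5.5,0,0,0,0])

```text
clock: 46.88
eef_pos: [0.5071, -0.3388, 0.1577]
tool_rot: [-0.197, 0.98, -0.001, 0.001]
ft_force: [0.6, 0.5, -0.4]
grip_width: 0.0624
grasp_force: 65.6
```

Run:
```python
from h import *
togo([.505,-.339,.1145])
c=bot.camera("wrist"); P=cloud(c); zt=bot.get_obs()["eef_pos"][2]+.0305
m=(c["range_z"]>0)&(abs(P[...,2]-zt)<.004)&(np.hypot(P[...,0]-.505,P[...,1]+.339)<.045); Q=P[m]
print("lid",(Q.min(0)+Q.max(0))/2,Q.max(0)-Q.min(0))
c=bot.camera("side"); P=cloud(c); 
m=(c["range_z"]>0)&(abs(P[...,2]-zt)<.006)&(np.hypot(P[...,0]-.505,P[...,1]+.339)<.02); print(np.median(P[m][:,2]))
cv2.imwrite("pics/s8.png",cv2.resize(c["pixels"][220:370,300:470],None,fx=4,fy=4))
```

```text
TCP [ 0.5071 -0.3388  0.1577] togo cm [0.2  0.07 4.32] yaw_y 112.8 q [-0.59  0.49  0.18  1.26 -0.   -0.99] tilt [ 0.002 -0.001 -1.   ] F [ 0.6  0.5 -0.4] w 0.0624 g 65.6 t 46.88
lid [ 0.50782797 -0.34127838  0.18806359] [0.06363148 0.08196238 0.00799468]
0.18885366789656677
```

View pics/s8.png

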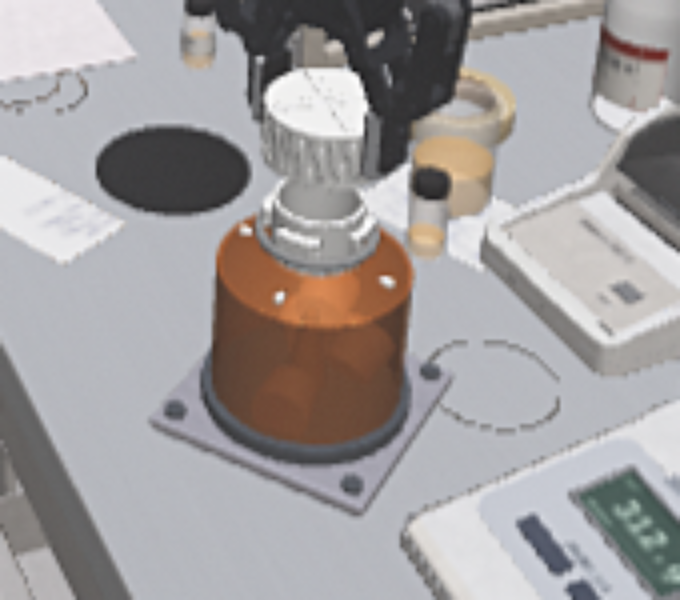

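The crop shows the cap at (318,120) held over the open neck at (318,215). I'll lower it, watching the force.

>>> carry_out(increments=[5.5,0.2,0.05,1,0,5.5,0,0,1,0,5.5,0,0,0.5,0,5.5,0,0,0.4,0,5.5,0,0,0,0])

```text
clock: 47.6
eef_pos: [0.504, -0.3392, 0.1268]
tool_rot: [-0.197, 0.98, 0.0, -0.0]
ft_force: [0.9, 0.0, 0.2]
grip_width: 0.0622
grasp_force: 65.6
```

>>> carry_out(increments=[5.5,0,0,0.3,0,5.5,0,0,0.3,0,5.5,0,0,0.3,0,5.5,0,0,0.2,0,5.5,0,0,0,0])

```text
clock: 48.22
eef_pos: [0.5043, -0.3395, 0.1162]
tool_rot: [-0.197, 0.98, -0.0, 0.0]
ft_force: [1.0, -0.8, -1.0]
grip_width: 0.0623
grasp_force: 65.6
```

Run:
```python
from h import *
togo([.505,-.339,.106])
```

```text
TCP [ 0.5043 -0.3395  0.1162] togo cm [-0.09  0.01  1.02] yaw_y 112.7 q [-0.59  0.52  0.11  1.16 -0.   -0.99] tilt [ 0. -0. -1.] F [ 1.  -0.8 -1. ] w 0.0623 g 65.6 t 48.23
```

>>> carry_out(increments=[5.5,-0.05,0,0.3,0,5.5,0,0,0.3,0,5.5,0,0,0.2,0,5.5,0,0,0.2,0,5.5,0,0,0,0])

```text
clock: 48.85
eef_pos: [0.5046, -0.3394, 0.108]
tool_rot: [-0.197, 0.98, -0.001, 0.0]
ft_force: [-2.9, 0.0, 8.9]
grip_width: 0.0624
grasp_force: 66.6
```

>>> carry_out(increments=[5.5,0,0,0,0,5.5,0,0,0,0,5.5,0,0,0,0,5.5,0,0,0,0,5.5,0,0,0,0])

```text
clock: 49.48
eef_pos: [0.5046, -0.3394, 0.1081]
tool_rot: [-0.197, 0.98, -0.001, 0.0]
ft_force: [-3.4, 0.4, 8.2]
grip_width: 0.0622
grasp_force: 66.6
```

Run:
```python
from h import *
togo([.505,-.339,.106])
c=bot.camera("side"); P=cloud(c)
m=(c["range_z"]>0)&(np.hypot(P[...,0]-.506,P[...,1]+.338)<.028)&(P[...,2]>.12)&(P[...,2]<.15)
print(np.percentile(P[m][:,2],[25,50,75]),m.sum())
```

```text
TCP [ 0.5046 -0.3394  0.1081] togo cm [-0.05  0.02  0.21] yaw_y 112.7 q [-0.59  0.53  0.1   1.14 -0.   -0.99] tilt [ 0.001 -0.001 -1.   ] F [-3.4  0.4  8.2] w 0.0622 g 66.6 t 49.48
[0.13874704 0.13946326 0.14022958] 304
```

>>> carry_out(increments=[5.5,0,0,0.2,0,5.5,0,0,0.12,0,5.5,0,0,0,0,5.5,0,0,0,0,5.5,0,0,0,0])

```text
clock: 50.15
eef_pos: [0.5046, -0.3394, 0.1057]
tool_rot: [-0.197, 0.98, -0.001, 0.001]
ft_force: [-5.1, 1.1, 12.5]
grip_width: 0.0623
grasp_force: 67.0
```

>>> carry_out(increments=[5.5,0,0,0.06,0.167,5.5,0,0,0,0.167,5.5,0,0,0,0.167,5.5,0,0,0,0.167,5.5,0,0,0,0.167])

```text
clock: 50.78
eef_pos: [0.5051, -0.3391, 0.1056]
tool_rot: [0.22, 0.976, -0.0, 0.001]
ft_force: [-4.2, 2.5, 14.9]
grip_width: 0.0624
grasp_force: 67.7
```

>>> carry_out(increments=[5.5,0,0,0,0,5.5,0,0,0,0,5.5,0,0,0,0,5.5,0,0,0,0,5.5,0,0,0,0])

```text
clock: 51.4
eef_pos: [0.5051, -0.3391, 0.1056]
tool_rot: [0.218, 0.976, -0.0, 0.001]
ft_force: [-4.9, 3.3, 14.1]
grip_width: 0.062
grasp_force: 66.7
```

Run:
```python
from h import *
togo([.505,-.339,.1112]); print(bot.get_obs()["ft_torque"])
```

```text
TCP [ 0.5051 -0.3391  0.1056] togo cm [ 0.01  0.   -0.56] yaw_y 64.8 q [-0.59  0.53  0.1   1.14  0.   -0.15] tilt [ 0.003 -0.001 -1.   ] F [-4.9  3.3 14.1] w 0.062 g 66.7 t 51.4
[ 0.57829605  0.9169011  -0.26385222]
```

>>> carry_out(increments=[5.5,0,0,-0.2,0,5.5,0,0,-0.2,0,5.5,0,0,-0.1,0,5.5,0,0,0,0,5.5,0,0,0,0])

```text
clock: 52.02
eef_pos: [0.505, -0.339, 0.1091]
tool_rot: [0.218, 0.976, -0.0, 0.001]
ft_force: [-2.4, 0.9, 8.2]
grip_width: 0.0627
grasp_force: 66.2
```

>>> carry_out(increments=[8.5,0,0,0,0,8.5,0,0,0,0,8.5,0,0,0,0,8.5,0,0,0,0,8.5,0,0,0,0])

```text
clock: 52.65
eef_pos: [0.5046, -0.339, 0.1073]
tool_rot: [0.218, 0.976, 0.0, -0.0]
ft_force: [-0.5, -0.1, -0.3]
grip_width: 0.0851
grasp_force: 0.0
```

>>> carry_out(increments=[8.5,0,0,-2,0,8.5,0,0,-3,0,8.5,0,0,-4,0,8.5,0,0,-4,0,8.5,0,0,0,0])

```text
clock: 53.28
eef_pos: [0.5065, -0.3403, 0.2419]
tool_rot: [0.218, 0.976, -0.002, 0.004]
ft_force: [0.8, -0.3, -0.5]
grip_width: 0.0849
grasp_force: 0.0
```

Run:
```python
from h import *
togo([.505,-.339,.1112])
c=bot.camera("wrist"); P=cloud(c)
m=(c["range_z"]>0)&(abs(P[...,2]-.141)<.006)&(np.hypot(P[...,0]-.505,P[...,1]+.339)<.05); Q=P[m]
print("lid",(Q.min(0)+Q.max(0))/2,Q.max(0)-Q.min(0),np.median(Q[:,2])); places(c,["lid_center","lid_top"])
A=np.c_[Q[:,:2],np.ones(len(Q))]; print("tilt",np.linalg.lstsq(A,Q[:,2],rcond=None)[0][:2])
a=c["pixels"][130:290,240:400]; w1=cv2.imread("pics/w1.png")[130:290,240:400]
cv2.imwrite("pics/w9.png",cv2.resize(np.hstack([w1,a]),None,fx=2.5,fy=2.5))
c=bot.camera("side"); places(c,["lid_center","stopper_1_center","vial_a_center","bottle_small_center"])
```

```text
TCP [ 0.5065 -0.3403  0.2419] togo cm [ 0.3   0.08 13.07] yaw_y 64.9 q [-0.59  0.46  0.34  1.45  0.   -0.15] tilt [ 0.007 -0.005 -1.   ] F [ 0.8 -0.3 -0.5] w 0.0849 g 0.0 t 53.27
lid [ 0.50581497 -0.33939108  0.13967267] [0.06412088 0.06419554 0.00930732] 0.14146087549652706
lid_center [(0.65, [0.504, -0.345, 0.123])]
lid_top [(0.61, [0.506, -0.34, 0.14]), (0.56, [0.502, -0.34, -0.002])]
tilt [ 0.00654567 -0.00404584]
lid_center []
stopper_1_center [(0.7, [0.526, -0.112, 0.005])]
vial_a_center [(0.43, [0.596, 0.011, 0.025])]
bottle_small_center [(0.46, [0.627, 0.416, 0.047])]
```

View pics/w9.png

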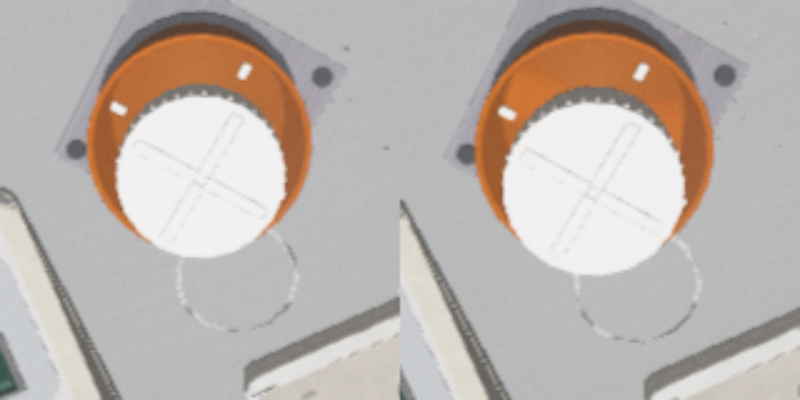

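The left half is the original locked cap and the right half is now. The cross directions match, and the top height is 141.5 mm in both, so the cap is locked. I'll hand the job in.

```bash
python3 -c "
from workcell import bot
print(bot.job_done())"
```

```text
the job is handed in; nothing more can be done
None
```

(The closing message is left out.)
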